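# Seat a balancing shaft on the run-out bench

### The job

Take the thicker of the two steel shafts from the wooden rack and lay it, without dropping it, in the V-groove of the run-out bench with its end short of the sprung hold-down shoe; then push it gently along the groove, under the shoe, until it bears against the stop pin. Beyond the drag of the groove and shoe you should feel it press on the pin with about 5 N; never ram it, as more than 15 N on the pin spoils its setting. Leave the shaft lying in the groove up against the pin, and leave everything else on the counter alone.

Things in the scene. Friction and masses are not known exactly. Their poses are not given: they have to be found in the camera images.
- shaft_center (a point): centre of the thicker of the two plain ground-steel shafts, the one to move: a cylinder 20 mm in diameter, 180 mm long, 0.33 to 0.57 kg, both ends alike and flat. The point is half-way along it on its axis; its x axis runs along the shaft. At first it lies level in the notches of the wooden rack, axis 52 mm above the counter
- rack: fixed plywood rack, 150 x 150 x 50 mm: two notched plates, 12 mm thick, stand across its x axis at x = -60 and +60 mm, so the middle 108 mm of a shaft is free for the fingers. Origin at the centre of its underside, z up. The thick shaft lies along x in the notches at y = +40 mm, the thin one in those at y = -40 mm
- thin_shaft: the other steel shaft in the rack, 14 mm in diameter and 170 mm long: not needed, leave it alone. Origin on its surface, half-way along it
- vbed: fixed grey V-bed: a bar 360 mm long, 44 mm wide, 45 mm high, with a 90 degree V-groove 16 mm wide along its top. Origin at the centre of its underside, z up, x along the groove towards the stop. The seated shaft's axis is 51 mm above the counter, 6 mm above the bed's flat top (fingertips lower than that meet the bed). Open from above from x = -180 to +70 mm. Sliding the shaft in it takes 1 to 6 N
- shoe_tip (a point): underside of the white nylon hold-down shoe over the groove, at x = +80 mm of the bed; 18 mm wide, rounded to 12 mm radius, hung from an arm and post at the bed's +y side, 98 mm high. It rests 1.5 mm lower than the top of the seated shaft; the shaft's end pushed in from -x lifts it (4 N of spring). Going under takes a firmer push, and from there sliding takes 2 to 12 N
- indicator (a point): centre of the dial indicator (42 mm) parked on a post beside the bed beyond the stop, at x = +159, y = -94 mm of the bed, 132 mm above the counter; post and dial reach 160 mm high. Keep clear
- saddle_face (a point): front face of the dark steel stop saddle (24 mm long, 56 mm wide, top 72 mm above the counter) fixed on the bed at x = +142 mm, where the axis of the seated shaft meets it; its x axis points along the groove, away from the shaft. The stop pin, hard steel, 8 mm thick, its flat end called pin_face, stands 6 to 30 mm out of it towards the shaft on that axis: set anew each time, not measured. Rigid
- hammer: red plastic hammer with white nylon tips, 220 mm long, lying on the counter; leave it alone
- gauge: chrome tyre pressure gauge, a 52 mm dial with a short stem; leave it alone
- cap1: small green valve cap, 11 mm in diameter, 13 mm high; leave it alone
- cap2: another such valve cap; leave it alone
- cone: steel centring cone, 72 mm in diameter, 34 mm high; leave it alone
- strip2: top strip (140 x 19 x 5 mm) of a stack of three lead adhesive weights on the grey turntable (200 mm in diameter); leave them alone
Things that resemble listed ones, but are neither listed nor needed, are in the scene too. What is shaped like the part that bears shaft_center but yellow is not meant.

How it is judged:
On the way, in this order (a step that is already met when the one before it is completed fails the run):
1. the shaft lies in the groove, whole, behind the hold-down shoe (x of shaft_center in the frame of vbed between -0.12 and -0.018 m and y of shaft_center in the frame of vbed between -0.002 and 0.002 m and z of shaft_center in the frame of vbed below 0.0532 m and angle between the x axis of shaft_center and the x axis of vbed, either way round below 0.03 rad), for 0.2 s.
2. pushed along the groove, the shaft presses on the stop pin with at least 2 N (contact force between shaft and stop above 2 N and y of shaft_center in the frame of vbed between -0.002 and 0.002 m and z of shaft_center in the frame of vbed below 0.0532 m and angle between the x axis of shaft_center and the x axis of vbed, either way round below 0.03 rad), for 0.1 s.
At the end, for the whole second after the job is handed in: the thick shaft lies at rest and released in the V-groove (axis within 2 mm of its seat sideways and in height, aligned within 0.03 rad), its end within 1.5 mm of the stop pin's face (x of shaft_center in the frame of pin_face between -0.0915 and -0.088 m and y of shaft_center in the frame of vbed between -0.002 and 0.002 m and z of shaft_center in the frame of vbed below 0.0532 m and angle between the x axis of shaft_center and the x axis of vbed, either way round below 0.03 rad and linear speed of shaft below 0.01 m/s); the robot touches nothing.
It fails at once if the shaft rammed into the stop pin: more than 15 N on the pin (contact force between shaft and stop above 15 N).
It fails at once if the shaft is dropped into the groove: it comes down on the bed faster than 0.4 m/s (z of shaft_center in the frame of vbed below 0.062 m and y of shaft_center in the frame of vbed between -0.02 and 0.02 m and x of shaft_center in the frame of vbed between -0.12 and 0.06 m and linear speed of shaft above 0.4 m/s).
It fails at once if a bystander moved by more than 20 mm (distance of any of thin_shaft, hammer, gauge, cap1, cap2, cone, strip2 from where it was at the start of the episode above 0.02 m).
It also fails if it takes over 72 s, if anything falls off the work surface, if the arm or the gripper's body presses on something with over 40 N, if the wrist force passes 120 N, or if a joint passes its speed limit or range.

### The arm

A 6-joint arm with a two-finger parallel gripper is mounted at the origin on the work surface. World frame = base frame: x ahead of the robot, y to its left, z up, the work surface at z = 0. Lengths are in m, angles in rad, forces in N, time in s.
With the tool pointing down it reaches from about 0.35 to 0.775 m from the base axis. Payload 7.3 kg.
Tool frame: the origin (TCP) lies at the very end of the fingers, on their centre line; the grasp point (between the pads) lies 19 mm behind it (robot.tcp_to_grasp is the distance from the TCP to the grasp point, in m); x points along the fingers, y is the direction in which the jaws open and shut, and the axes are right-handed (so a half turn about x gives the same grasp; the last joint's range is limited). The gripper opens to 92 mm and grips with 3 to 60 N. Pads are 19 mm wide; open, the fingers measure 130 mm over their backs; the gripper's body (75 mm by 190 mm) begins 47 mm behind the grasp point.
Start: joints at [-1.426, 0.342, 1.524, -0, 1.275, -0.146], TCP at [0.151, -0.503, 0.227] pointing down, gripper open.
Joint ranges: [-2.53, 2.53], [-0.77, 2.02], [0.04, 2.7], [-1, 4.14], [0.28, 2.66], [-3.11, 3.11]. Speed limits (rad/s): [2.57, 2.57, 3.14, 3.14, 3.14, 3.14].

### API

Orientations are given as [roll, pitch, yaw] about the fixed x, y, z axes, in that order (R = Rz(yaw) Ry(pitch) Rx(roll)).
In Python, from cell import robot gives the robot as it stands.
- The arm moves only by the tool move_arm, never from a script. Its argument "increments" is a list of rows, each a list of 4 numbers: the shift along the tool's x, y, z normalised to -1 to 1, where 1 is 40 cm, then the turn about the tool's x normalised to -1 to 1, where 1 is 60 degrees. In form: [[dx, dy, dz, twist], ...]. A call has 1 to 5 rows; each row is the pose to reach, as a shift and turn from the pose commanded when the call began, along the tool's axes at that moment; what a row does not reach only later rows make up. A row lasts 1/8 s, in which the tool goes at most 62.5 mm and 10.7 degrees, less where a joint would pass 70% of its speed; a pose out of reach is approached as far as the arm can. A call with a number of a shift or a turn outside -1 to 1 is refused whole. A call with a gripper value outside its range is refused whole. "gripper" is the closure, from 0 (fully open) to 1 (shut), set as the call begins (left out, the last holds). The fingers move at their own pace and stop on an object; "squeeze" is the grip in N (left out, the last holds). Time passes only in rows, so rows that repeat a pose let the fingers close. It gives the time, the measured TCP pose, the force and the opening at its end, in the units of the state.
- robot.observe(): the state, without advancing time (a new reading comes with each control period).
- robot.read_camera(name): name is "scene" or "top" or "wrist"; returns the picture (400x640x3 uint8, red, green, blue); there is no depth.
- robot.camera_params(name): a dict with "fx", "fy", "cx", "cy" (pixels), "R" (3x3) and "t" (3): a world point X has camera coordinates R X + t; the wrist camera has in their place "tool_from_camera" (4x4, takes a point from camera to tool coordinates, whose origin is the TCP and whose axes are the tool frame's). Camera axes: x right, y down, z forward; pixel columns grow to the right and rows downward; lengths in m; the calibration is good to about 2 mm. The wrist camera is an equidistant fisheye: a pixel r from the principal point sees the ray r / f radians off the axis. A picture is of the moment at which its call begins: read the wrist's pose just before it. camera_params takes no time and is no camera call.
- robot.hand_in(): hands the job in, once; it reports no verdict.
The state is a dict: "time": time; "qpos": joint angles; "qvel": joint speeds; "joint_efforts": joint torques, N m; "tool_pos": TCP position; "tool_rot": TCP orientation; "contact_force": force on the tool from outside, world axes, zero at the start; "torque": the same for the moment, N m; "opening": finger opening in m.
Only numpy, scipy, OpenCV 4.12 (cv2) and the standard library are available. Lean on these libraries where they do the work, as an engineer would, in place of code of your own. Each camera call takes 0.05 s, during which the arm holds its last target.

## Working session

There is one attempt and no reset: what is moved stays moved. The work goes in short steps, Python scripts to look and compute and a tool call to move; the robot and the scene stay as the last step left them, time stands still between calls to the robot, and variables do not carry over. Pictures are saved under pics/ and viewed, and the job is handed in when it is done.

Besides the shell and the picture viewer there is one more tool, called after "Request:" by a JSON object that holds its "name" and its "arguments". move_arm: Moves the arm, as the interface text tells. Its arguments: {"type":"object","properties":{"increments":{"type":"array","items":{"type":"array","items":{"type":"number"}}},"gripper":{"type":"number"},"squeeze":{"type":"number"}},"required":["increments"]}

```bash
ls; mkdir -p pics
python3 - <<'E'
from cell import robot
import cv2
print(robot.observe())
for n in ("scene","top","wrist"):
    im=robot.read_camera(n); cv2.imwrite(f"pics/{n}0.png",im[:,:,::-1]); print(n,robot.camera_params(n))
E
```

```text
pics
{'time': 0.0, 'qpos': array([-1.42596152e+00,  3.42720290e-01,  1.52504028e+00, -1.95725144e-05,
        1.27536654e+00, -1.45985236e-01]), 'qvel': array([ 0.00017505, -0.00027316,  0.001111  , -0.00060875,  0.0001573 ,
        0.00193222]), 'joint_efforts': array([-1.75125428e-03, -4.31241024e+01, -2.44228953e+01,  7.15137203e-02,
        5.57394954e-02, -1.06980574e-04]), 'tool_pos': array([ 0.15050069, -0.50253857,  0.2260381 ]), 'tool_rot': array([-1.70458513,  1.56926176,  1.72783327]), 'contact_force': array([0.04114112, 0.31556991, 0.29220391]), 'torque': array([-0.04050662,  0.01900718,  0.00804331]), 'opening': 0.09168027907839907}
scene {'fx': 450.30829151369795, 'fy': 450.30829151369795, 'cx': 315.0466663310455, 'cy': 204.9210557657649, 'R': array([[ 0.02245354,  0.9996501 , -0.01398295],
       [ 0.71840977, -0.02585999, -0.69513931],
       [-0.69525768,  0.00556285, -0.71873904]]), 't': array([-0.01970034, -0.31983354,  1.65284277])}
top {'fx': 511.48618666331595, 'fy': 511.48618666331595, 'cx': 320.78053950158596, 'cy': 199.47775163969243, 'R': array([[ 0.00230318, -0.99999294,  0.00296831],
       [-0.97507478, -0.00290433, -0.22185747],
       [ 0.22186453, -0.00238335, -0.97507459]]), 't': array([-0.01722868,  0.5854642 ,  1.52259531])}
wrist {'fx': 309.70691628693146, 'fy': 309.70691628693146, 'cx': 324.0928591656989, 'cy': 198.0804108955675, 'tool_from_camera': array([[-5.89026380e-04, -2.56007694e-01,  9.66674564e-01,
        -1.58932539e-01],
       [ 9.99999683e-01,  3.66475514e-04,  7.06387413e-04,
        -2.13192841e-04],
       [-5.35103171e-04,  9.66674674e-01,  2.56007397e-01,
        -6.88392114e-02],
       [ 0.00000000e+00,  0.00000000e+00,  0.00000000e+00,
         1.00000000e+00]])}
```

View pics/scene0.png

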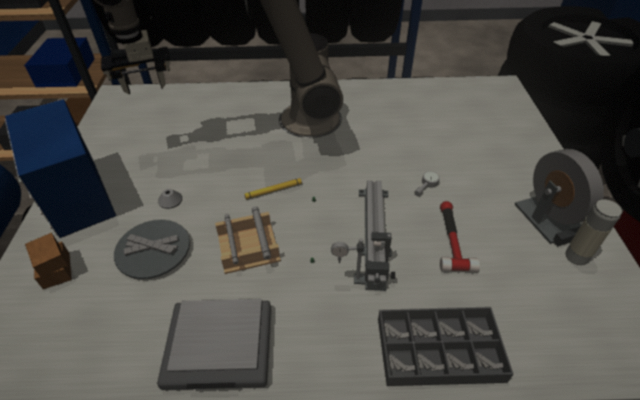

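View pics/top0.png

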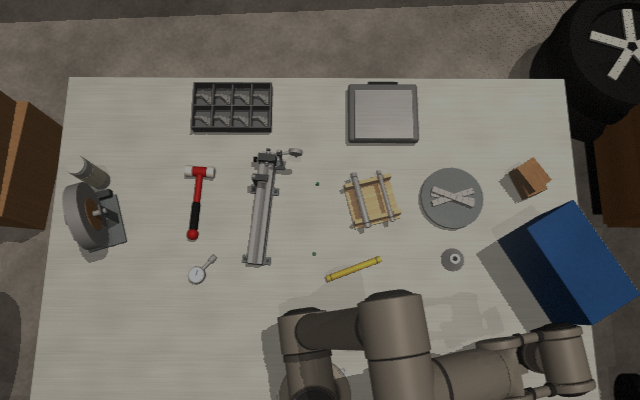

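View pics/wrist0.png

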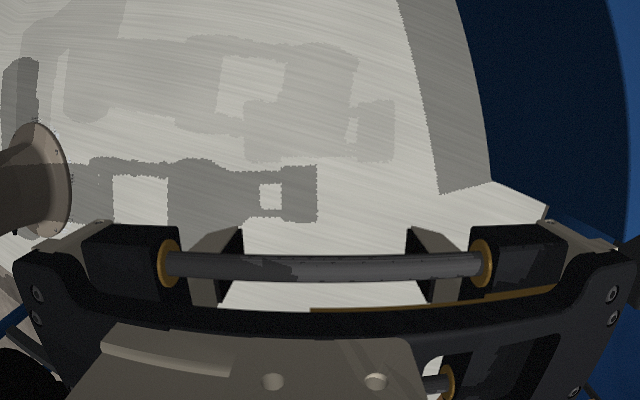

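The top view shows the rack at about (372,200) with two grey shafts, the V-bed from (255,262) to (268,155), and a yellow rod at (353,269), which is the lookalike to ignore. I'll enlarge these areas.

Run:
```python
import cv2
im=cv2.imread("pics/top0.png")
cv2.imwrite("pics/top_rack.png",cv2.resize(im[160:240,330:415],None,fx=7,fy=7,interpolation=cv2.INTER_CUBIC))
cv2.imwrite("pics/top_bed.png",cv2.resize(im[140:275,225:325],None,fx=4.4,fy=4.4,interpolation=cv2.INTER_CUBIC))
im=cv2.imread("pics/scene0.png")
cv2.imwrite("pics/sc_rack.png",cv2.resize(im[195:285,205:295],None,fx=6.5,fy=6.5,interpolation=cv2.INTER_CUBIC))
cv2.imwrite("pics/sc_bed.png",cv2.resize(im[165:300,320:420],None,fx=4.4,fy=4.4,interpolation=cv2.INTER_CUBIC))
```

```text
(no output)
```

View pics/top_rack.png

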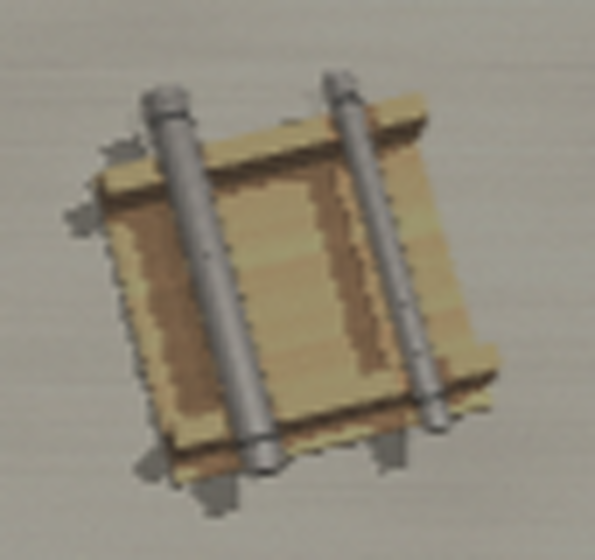

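View pics/top_bed.png

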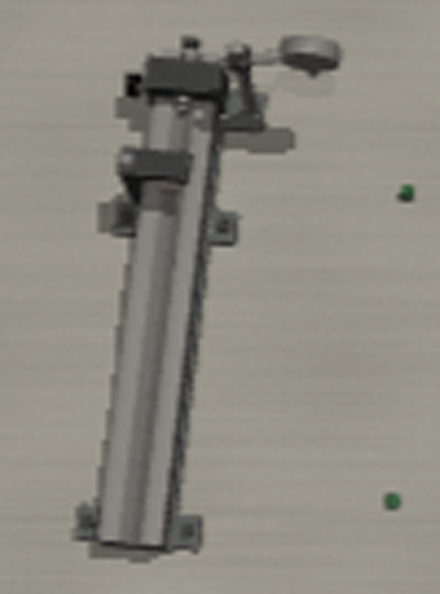

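View pics/sc_rack.png

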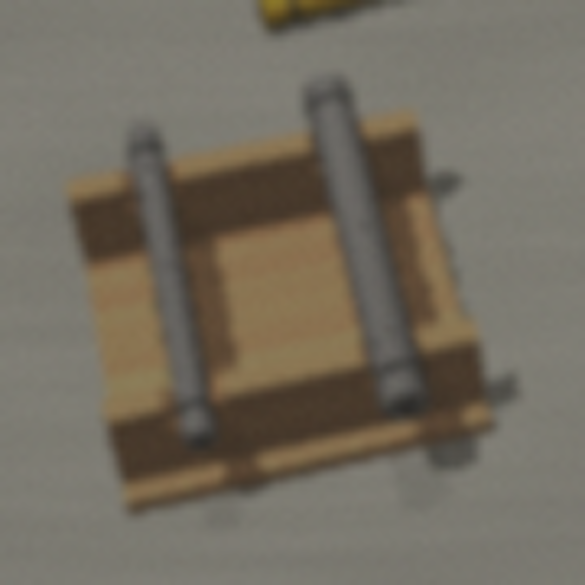

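View pics/sc_bed.png

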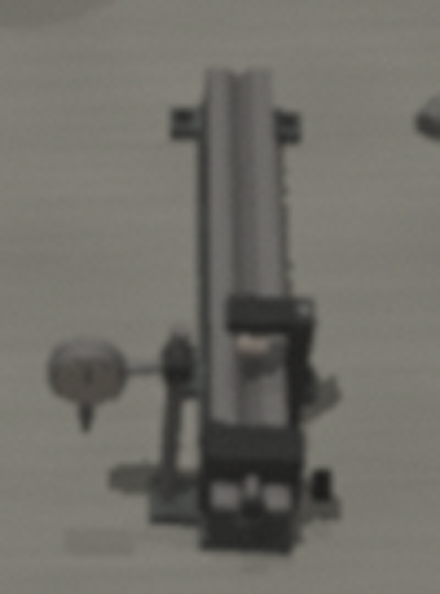

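```bash
cat > h.py <<'E'
import numpy as np, cv2
from scipy.spatial.transform import Rotation as Ro
from cell import robot
def crop2px(p,off,s): return [(p[0]+.5)/s-.5+off[0],(p[1]+.5)/s-.5+off[1]]
def tool_T(st):
    T=np.eye(4); T[:3,:3]=Ro.from_euler('xyz',st['tool_rot']).as_matrix(); T[:3,3]=st['tool_pos']; return T
def ray(cam,uv,T=None):
    c=robot.camera_params(cam); x=(uv[0]-c['cx'])/c['fx']; y=(uv[1]-c['cy'])/c['fy']
    if cam=='wrist':
        r=np.hypot(x,y); s=np.sin(r)/r if r>1e-9 else 1
        d=np.array([x*s,y*s,np.cos(r)]); M=T@c['tool_from_camera']; return M[:3,3],M[:3,:3]@d
    return -c['R'].T@c['t'], c['R'].T@np.array([x,y,1.])
def onz(cam,uv,z,T=None):
    o,d=ray(cam,uv,T); return o+d*(z-o[2])/d[2]
def proj(cam,X,T=None):
    c=robot.camera_params(cam); X=np.asarray(X,float)
    if cam=='wrist':
        M=np.linalg.inv(T@c['tool_from_camera']); p=M[:3,:3]@X+M[:3,3]
        r=np.arctan2(np.hypot(*p[:2]),p[2]); h=np.hypot(*p[:2]); return c['cx']+c['fx']*r*p[0]/h, c['cy']+c['fy']*r*p[1]/h
    p=c['R']@X+c['t']; return c['fx']*p[0]/p[2]+c['cx'], c['fy']*p[1]/p[2]+c['cy']
E
python3 - <<'E'
from h import *
f=lambda p,z:onz('top',crop2px(p,(330,160),7),z)
a,b=f((165,95),.052),f((262,462),.052)
print("top shaft",a,b,(a+b)/2,np.linalg.norm(a-b),np.arctan2(*(a-b)[1::-1]))
f=lambda p,z:onz('scene',crop2px(p,(205,195),6.5),z)
a2,b2=f((326,90),.052),f((402,390),.052)
print("scene",a2,b2,(a2+b2)/2,np.linalg.norm(a2-b2))
g=lambda p,z:onz('top',crop2px(p,(225,140),4.4),z)
nl,nr=g((99,541),.045),g((165,548),.045)
print('near bed',nl,nr,np.linalg.norm(nl-nr))
fr=g((212,130),.045); print('right edge dir',fr-nr,np.arctan2(*(fr-nr)[1::-1]))
print('groove', g((133,543),.045),g((160,215),.045))
print(robot.observe()['time'], tool_T(robot.observe())[:3,:3])
E
```

```text
top shaft [ 0.6745887  -0.11813716  0.052     ] [ 0.50616848 -0.15909639  0.052     ] [ 0.59037859 -0.13861677  0.052     ] 0.17332925065401678 0.23856531476371248
scene [ 0.5034307  -0.16031245  0.052     ] [ 0.66782734 -0.1188379   0.052     ] [ 0.58562902 -0.13957518  0.052     ] 0.16954761997057882
near bed [0.39158284 0.20922162 0.045     ] [0.38684942 0.16320402 0.045     ] 0.046260405036623216
right edge dir [ 0.30209678 -0.0256764   0.        ] -0.08479018353570407
groove [0.39025723 0.18554308 0.045     ] [0.62534135 0.17341221 0.045     ]
0.15 [[-1.67181703e-04  2.86708680e-01 -9.58017800e-01]
 [ 1.17340632e-03 -9.58017097e-01 -2.86708675e-01]
 [-9.99999298e-01 -1.17207658e-03 -1.76262846e-04]]
```

Run:
```python
from h import *
T=tool_T(robot.observe())
for p in [(457,2),(492,180),(546,208)]:
  print(p,onz('wrist',p,0,T),onz('wrist',p,.1,T))
for p in [(500,238),(590,204),(585,322),(640,290)]:
  print(p,onz('top',p,0),onz('top',p,.15),onz('top',p,.25))
for p in [(85,230),(8,118)]: print(p,onz('scene',p,0),onz('scene',p,.2))
D=np.array([.40,-.139-0,0])
goal=np.array([.59,-.139,.25])
print(T[:3,:3].T@(goal-T[:3,3])/.4, T[:3,:3].T@(np.array([.40,-.30,.25])-T[:3,3])/.4)
```

```text
(457, 2) [ 0.4287123  -0.60401091  0.        ] [ 0.37359386 -0.5725624   0.1       ]
(492, 180) [ 0.21178452 -0.73058655  0.        ] [ 0.21298862 -0.6662743   0.1       ]
(546, 208) [ 0.2039381 -0.85238    0.       ] [ 0.20717942 -0.75644563  0.1       ]
(500, 238) [ 0.47630397 -0.58715518  0.        ] [ 0.45370967 -0.5337121   0.15      ] [ 0.4386468  -0.49808338  0.25      ]
(590, 204) [ 0.58806411 -0.88708038  0.        ] [ 0.55508694 -0.80577331  0.15      ] [ 0.53310216 -0.75156859  0.25      ]
(585, 322) [ 0.21656234 -0.82910668  0.        ] [ 0.21809885 -0.75318554  0.15      ] [ 0.21912319 -0.70257145  0.25      ]
(640, 290) [ 0.31400582 -1.0117512   0.        ] [ 0.30648953 -0.91886181  0.15      ] [ 0.30147866 -0.85693555  0.25      ]
(85, 230) [ 5.21557479e-01 -6.49522930e-01 -1.11022302e-16] [ 0.69927554 -0.51449515  0.2       ]
(8, 118) [-0.04634704 -1.12436462  0.        ] [ 0.24902775 -0.89096058  0.2       ]
[-0.05859709 -0.55598888 -1.31326194] [-0.05898997 -0.30657363 -0.74280324]
```

Request:
{"name": "move_arm", "arguments": {"increments": [[-0.02, -0.06, -0.14, 0], [-0.04, -0.12, -0.29, 0], [-0.06, -0.18, -0.44, 0], [-0.06, -0.24, -0.59, 0], [-0.06, -0.3, -0.73, 0]], "gripper": 0}}

```text
time: 0.78
tool_pos: [0.3928, -0.3065, 0.2508]
tool_rot: [1.782, 1.57, -1.069]
contact_force: [1.1, -0.9, 0.2]
opening: 0.0919
```

Run:
```python
from h import *
s=robot.observe();T=tool_T(s); print(s['time'],s['tool_pos'],T[:3,:3])
print(T[:3,:3].T@(np.array([.56,-.146,.23])-T[:3,3])/.4)
```

```text
0.775 [ 0.39280512 -0.30652281  0.25079047] [[ 2.10864034e-04  2.86499748e-01 -9.58080294e-01]
 [-3.84695368e-04 -9.58080221e-01 -2.86499811e-01]
 [-9.99999904e-01  4.28981557e-04 -9.18095340e-05]]
[ 0.05190993 -0.2647534  -0.51543491]
```

Request:
{"name": "move_arm", "arguments": {"increments": [[0, -0.07, -0.13, 0.01], [0, -0.14, -0.26, 0.02], [0, -0.2, -0.39, 0.04], [0, -0.26, -0.5, 0.05], [0, -0.265, -0.515, 0.05]]}}

```text
time: 1.4
tool_pos: [0.5598, -0.1447, 0.2499]
tool_rot: [-1.104, 1.57, 2.28]
contact_force: [-0.8, -0.4, -0.5]
opening: 0.0914
```

Run:
```python
from h import *
s=robot.observe();T=tool_T(s); print(s['time'],s['tool_pos'],T[:3,:3])
im=robot.read_camera('wrist'); cv2.imwrite('pics/w1.png',im[:,:,::-1])
```

```text
1.4 [ 0.55983879 -0.14472451  0.24992687] [[-6.74553144e-04  2.40080070e-01 -9.70752855e-01]
 [ 7.85377059e-04 -9.70752649e-01 -2.40080565e-01]
 [-9.99999464e-01 -9.24354122e-04  4.66270872e-04]]
```

View pics/w1.png

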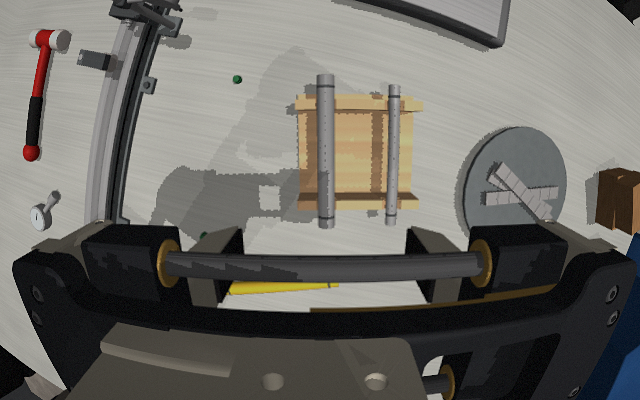

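Two candidates lie in the rack: one at (326,150), the other at (393,150). The left one is clearly thicker (about 18 px against 12 px). I'll confirm that in an enlarged crop.

Run:
```python
import cv2
im=cv2.imread("pics/w1.png")
cv2.imwrite("pics/w1c.png",cv2.resize(im[65:240,285:425],None,fx=3.4,fy=3.4,interpolation=cv2.INTER_CUBIC))
cv2.imwrite("pics/w1b.png",cv2.resize(im[0:225,75:215],None,fx=2.6,fy=2.6,interpolation=cv2.INTER_CUBIC))
```

```text
(no output)
```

View pics/w1c.png

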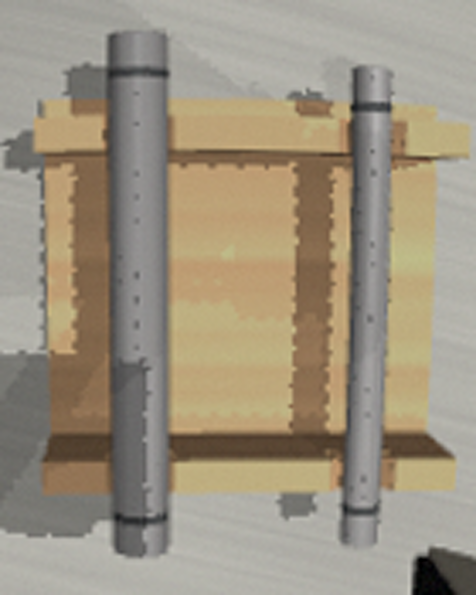

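View pics/w1b.png

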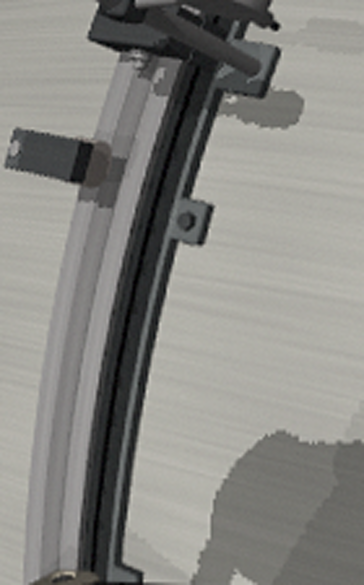

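Run:
```python
from h import *
s=robot.observe();T=tool_T(s)
f=lambda p,z:onz('wrist',crop2px(p,(285,65),3.4),z,T)
# axis ends: far end top edge visible (138,32); near end (142,553)
a,b=f((138.5,33),.057),f((142,553),.050)
print('shaft',a,b,(a+b)/2,np.linalg.norm(a-b),np.arctan2(*(a-b)[1::-1]))
for y in (85,300,440):
  pass
l,r=f((111,440),.055),f((168,440),.055);print(np.linalg.norm(l-r))
c=[(f((138.5,60),.052)),f((141,490),.052)]
d=c[0]-c[1];print('ang',np.arctan2(d[1],d[0]))
m=(a+b)/2; m[2]=.2
print(T[:3,:3].T@(m-T[:3,3])/.4)
```

```text
shaft [ 0.67469336 -0.11859822  0.057     ] [ 0.49821872 -0.16362407  0.05      ] [ 0.58645604 -0.14111114  0.0535    ] 0.18226251758168296 0.24981098345857286
0.019754833142109664
ang 0.2485678700900828
[ 0.12477967  0.00516449 -0.06863504]
```

The crop confirms it: the left shaft measures 182 mm × 19.8 mm, so it is the thick one, centred at (0.5865, -0.141) with yaw 0.249. Next I approach it.

Request:
{"name": "move_arm", "arguments": {"increments": [[0.07, 0.003, -0.04, -0.006], [0.2, 0.005, -0.069, -0.006], [0.33, 0.005, -0.069, -0.006], [0.38, 0.005, -0.069, -0.006], [0.38, 0.005, -0.069, -0.006]], "gripper": 0.4}}

```text
time: 2.08
tool_pos: [0.5839, -0.1436, 0.097]
tool_rot: [-0.509, 1.567, 2.876]
contact_force: [1.0, -0.8, -0.3]
opening: 0.055
```

Run:
```python
from h import *
s=robot.observe();T=tool_T(s); print(s['time'],s['tool_pos'],s['opening'])
print(np.arctan2(-T[1,2],-T[0,2]), T[:3,:3].T@(np.array([.5865,-.141,.0475])-T[:3,3])/.4)
im=robot.read_camera('wrist'); cv2.imwrite('pics/w2.png',im[:,:,::-1])
```

```text
2.075 [ 0.58389486 -0.1436343   0.09702359] 0.054953727202735815
0.2433606671206402 [ 0.12378848 -0.00456559 -0.00836769]
```

View pics/w2.png

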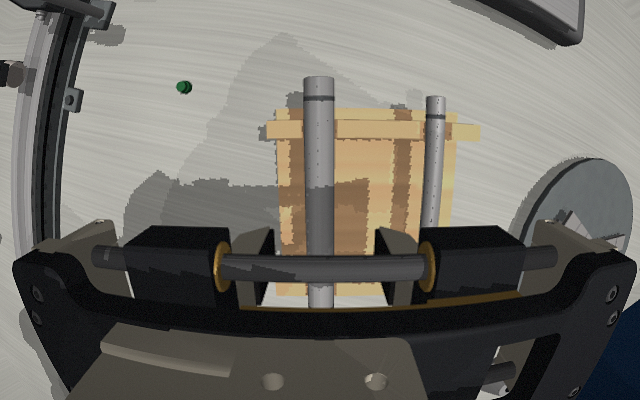

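The shaft is centred between the fingers, at column 320. I'll descend and grip.

Request:
{"name": "move_arm", "arguments": {"increments": [[0.04, -0.004, -0.008, -0.004], [0.08, -0.004, -0.008, -0.004], [0.124, -0.004, -0.008, -0.004], [0.124, -0.004, -0.008, -0.004]]}}

```text
time: 2.62
tool_pos: [0.5872, -0.14, 0.047]
tool_rot: [-0.578, 1.567, 2.813]
contact_force: [-0.9, -0.1, 0.4]
opening: 0.055
```

Run:
```python
from h import *
s=robot.observe();T=tool_T(s); print(s['time'],s['tool_pos'],s['opening'],s['contact_force'])
print(np.arctan2(-T[1,2],-T[0,2]), T[:3,:3].T@(np.array([.5865,-.141,.0475])-T[:3,3])/.4)
```

```text
2.625 [ 0.5871764  -0.13995511  0.04702426] 0.05503584565493247 [-0.86778456 -0.05355626  0.42910699]
0.24905829235730445 [-0.0011864   0.00211228  0.00228657]
```

Request:
{"name": "move_arm", "arguments": {"increments": [[-0.002, 0, 0, 0], [-0.002, 0, 0, 0], [-0.002, 0, 0, 0], [-0.002, 0, 0, 0], [-0.002, 0, 0, 0]], "gripper": 1, "squeeze": 40}}

```text
time: 3.25
tool_pos: [0.5883, -0.1393, 0.0502]
tool_rot: [-1.571, 1.569, 1.819]
contact_force: [-1.0, 5.7, 2.9]
opening: 0.0186
```

Request:
{"name": "move_arm", "arguments": {"increments": [[-0.02, 0, 0, 0], [-0.07, 0, 0, 0], [-0.15, 0, 0, 0], [-0.25, 0, 0, 0], [-0.25, 0, 0, 0]]}}

```text
time: 3.88
tool_pos: [0.5903, -0.1415, 0.1534]
tool_rot: [2.46, 1.563, -0.433]
contact_force: [1.1, -0.6, -3.3]
opening: 0.0188
```

Run:
```python
from h import *
s=robot.observe();T=tool_T(s); print(s['time'],s['tool_pos'],s['opening'],s['contact_force'],s['torque'])
im=robot.read_camera('wrist'); cv2.imwrite('pics/w3.png',im[:,:,::-1])
```

```text
3.875 [ 0.5902692  -0.14149018  0.15335904] 0.0188154423270695 [ 1.07191648 -0.55427647 -3.33125835] [0.01871532 0.04708095 0.04966641]
```

View pics/w3.png

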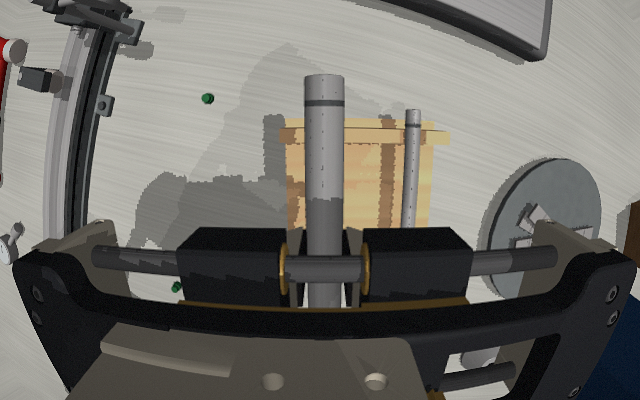

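The shaft is lifted and aligned with the tool, with its far end at (324,75). I'll check how high it sits relative to the TCP.

Run:
```python
from h import *
s=robot.observe();T=tool_T(s); print(s['time'],s['tool_pos'],s['qvel'].round(3))
im=cv2.imread('pics/w3.png')
cv2.imwrite("pics/w3c.png",cv2.resize(im[60:320,250:400],None,fx=2.3*1,fy=2.3,interpolation=cv2.INTER_CUBIC))
im=robot.read_camera('scene'); cv2.imwrite('pics/s3.png',cv2.resize(im[100:280,180:330,::-1],None,fx=4,fy=3.3))
# predicted far end pts for shaft axis offset h above TCP
for h in (0,.004,.008):
  for e in (.09,):
    for y,dz in((-.01,0),(.01,0),(0,.01)):
      p=T@np.array([-h-dz,y,-e,1]); print(h,y,dz,np.round(proj('wrist',p[:3],T),1))
```

```text
3.925 [ 0.58889737 -0.14092492  0.15089318] [ 0.002  0.041  0.05   0.002 -0.007  0.   ]
0 -0.01 0 [304.6  77. ]
0 0.01 0 [344.2  77.1]
0 0 0.01 [324.4  74.2]
0.004 -0.01 0 [304.1  76. ]
0.004 0.01 0 [344.7  76. ]
0.004 0 0.01 [324.4  73. ]
0.008 -0.01 0 [303.6  74.9]
0.008 0.01 0 [345.2  74.9]
0.008 0 0.01 [324.4  71.7]
```

View pics/w3c.png

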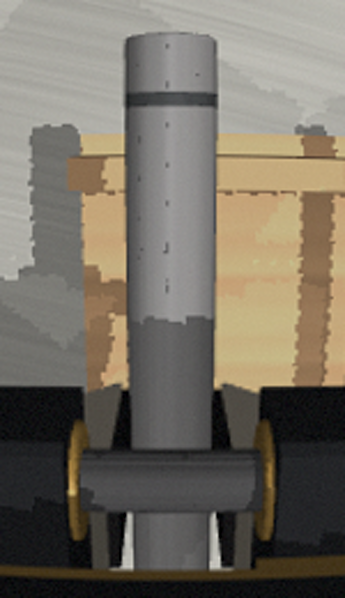

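View pics/s3.png

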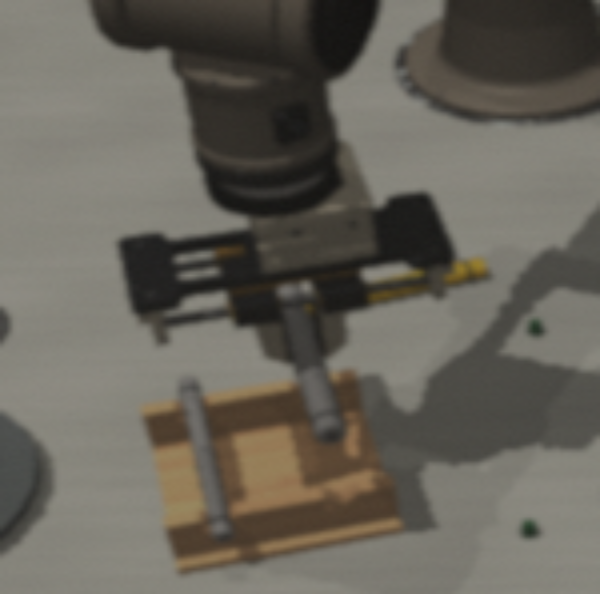

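Run:
```python
from h import *
s=robot.observe();T=tool_T(s); print(s['tool_pos'],s['qpos'].round(2))
print(T[:3,:3].T@(np.array([.51,.177,.18])-T[:3,3])/.4)
```

```text
[ 0.5879428  -0.14051089  0.14928252] [-0.36  0.55  1.4  -0.    1.18  0.96]
[-0.07671439 -0.81732541 -0.00654905]
```

Request:
{"name": "move_arm", "arguments": {"increments": [[-0.04, -0.05, 0, 0.02], [-0.077, -0.16, -0.002, 0.06], [-0.077, -0.28, -0.004, 0.12], [-0.077, -0.4, -0.005, 0.18], [-0.077, -0.52, -0.006, 0.24]]}}

```text
time: 4.6
tool_pos: [0.5379, 0.063, 0.1786]
tool_rot: [0.046, 1.567, -3.1]
contact_force: [1.2, -0.1, -2.7]
opening: 0.019
```

Request:
{"name": "move_arm", "arguments": {"increments": [[0, -0.12, 0.04, 0.04], [0, -0.22, 0.06, 0.065], [0, -0.272, 0.073, 0.065], [0, -0.285, 0.076, 0.065], [0, -0.285, 0.076, 0.065]]}}

```text
time: 5.22
tool_pos: [0.5091, 0.1753, 0.1796]
tool_rot: [0.523, 1.569, -2.689]
contact_force: [1.0, -0.3, -2.8]
opening: 0.0191
```

Run:
```python
from h import *
im=robot.read_camera('wrist')
s=robot.observe();T=tool_T(s); print(s['time'],s['tool_pos'],s['qvel'].round(3),np.arctan2(-T[1,2],-T[0,2]),s['opening'])
im=robot.read_camera('wrist')
cv2.imwrite('pics/w4.png',im[:,:,::-1])
np.save('T4.npy',T)
```

```text
5.275 [0.5093283  0.17492793 0.17987417] [-0.009 -0.006 -0.004  0.002  0.002  0.001] -0.07096472132111017 0.018690163451998816
```

View pics/w4.png

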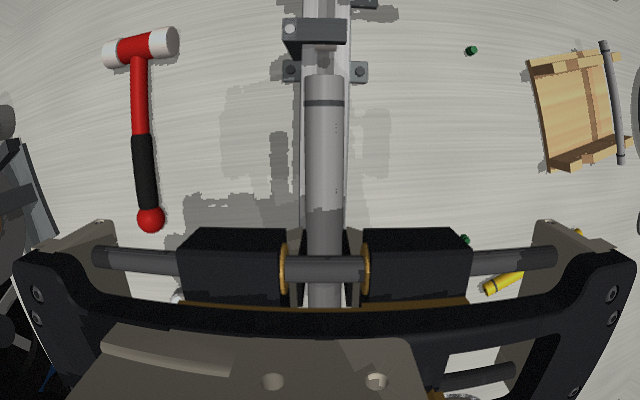

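Run:
```python
import cv2
im=cv2.imread("pics/w4.png")
im=cv2.convertScaleAbs(im,alpha=1.3)
cv2.imwrite("pics/w4c.png",cv2.resize(im[0:120,265:385],None,fx=5,fy=5,interpolation=cv2.INTER_CUBIC))
cv2.imwrite("pics/w4d.png",cv2.resize(im[110:235,265:385],None,fx=4.7,fy=4.7,interpolation=cv2.INTER_CUBIC))
```

```text
(no output)
```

View pics/w4c.png

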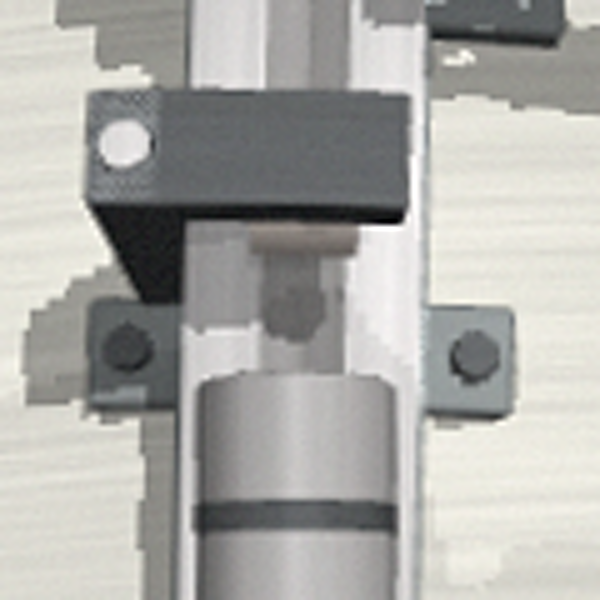

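View pics/w4d.png

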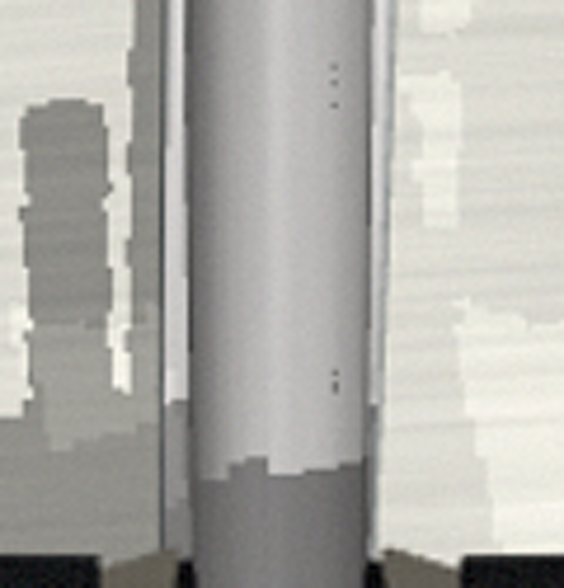

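Run:
```python
from h import *
T=np.load('T4.npy')
f1=lambda p,z=.045:onz('wrist',crop2px(p,(265,0),5),z,T)
f2=lambda p,z=.045:onz('wrist',crop2px(p,(265,110),4.7),z,T)
L=[f1((189,50)),f1((184,330)),f1((181,500)),f2((167,100)),f2((165,480))]
Rr=[f1((428,50)),f1((423,330)),f1((421,500)),f2((389,100)),f2((374,480))]
G=[(f1((264,60))+f1((350,60)))/2,(f1((258,340))+f1((345,340)))/2]
for a in L+Rr+G: print(a.round(4))
def fit(P):
    P=np.array(P); k=np.polyfit(P[:,0],P[:,1],1); return k
kl,kr=fit(L),fit(Rr); print(kl,kr, np.polyval(kl,.55),np.polyval(kr,.55),(np.polyval(kl,.55)-np.polyval(kr,.55)))
d=G[0]-G[1];print('groove',np.arctan2(d[1],d[0]), np.linalg.norm(f1((258,340))-f1((345,340))))
print('shoe arm',f1((250,150),.098),f1((250,90),.098),f1((250,208),.098))
# shaft centreline in tool: ends
for y in (400,590):
  l,r=(crop2px((x,y),(265,0),5) for x in ((202,392) if y==400 else (197,398)))
  print((onz('wrist',l,.182,T)+onz('wrist',r,.182,T))/2, np.linalg.norm(onz('wrist',l,.182,T)-onz('wrist',r,.182,T)))
y=480
for y,xl,xr in ((100,188,370),(480,193,366)):
  l,r=crop2px((xl,y),(265,110),4.7),crop2px((xr,y),(265,110),4.7)
  print((onz('wrist',l,.182,T)+onz('wrist',r,.182,T))/2,np.linalg.norm(onz('wrist',l,.182,T)-onz('wrist',r,.182,T)))
e=crop2px((298,376),(265,0),5); print('end',onz('wrist',e,.19,T))
```

```text
[0.6863 0.183  0.045 ]
[0.6295 0.1877 0.045 ]
[0.5968 0.1905 0.045 ]
[0.5672 0.1934 0.045 ]
[0.4879 0.2007 0.045 ]
[0.6833 0.1377 0.045 ]
[0.6264 0.1431 0.045 ]
[0.5937 0.1457 0.045 ]
[0.5641 0.149  0.045 ]
[0.4847 0.1566 0.045 ]
[0.6824 0.1609 0.045 ]
[0.6258 0.1659 0.045 ]
[-0.0896803   0.24430867] [-0.09496735  0.20249175] 0.19498450200535314 0.15025970577541944 0.044724796229933694
groove -0.0889755835280007 0.016233332618149018
shoe arm [0.64876833 0.17245259 0.098     ] [0.65899175 0.17176595 0.098     ] [0.63910421 0.17310872 0.098     ]
[0.59745943 0.16891838 0.182     ] 0.018928527471821138
[0.57816005 0.17022964 0.182     ] 0.020141504218372106
[0.57144326 0.17077023 0.182     ] 0.019484254738070333
[0.52905898 0.17370692 0.182     ] 0.019538297973332168
end [0.5987347  0.16874486 0.19      ]
```

Run:
```python
from h import *
s=robot.observe();T=tool_T(s); print(s['tool_pos'])
print(T[:3,:3].T@(np.array([.5092,.1764,.08])-T[:3,3])/.4)
```

```text
[0.50949137 0.17477488 0.18010729]
[ 0.250266   -0.00418587  0.000796  ]
```

Request:
{"name": "move_arm", "arguments": {"increments": [[0.06, -0.004, 0.001, 0.019], [0.14, -0.004, 0.001, 0.019], [0.21, -0.004, 0.001, 0.019], [0.25, -0.004, 0.001, 0.019], [0.25, -0.004, 0.001, 0.019]]}}

```text
time: 5.95
tool_pos: [0.5088, 0.1768, 0.0799]
tool_rot: [0.365, 1.569, -2.868]
contact_force: [0.3, -0.7, -2.8]
opening: 0.0188
```

Run:
```python
from h import *
im=robot.read_camera('wrist')
im=robot.read_camera('wrist')
s=robot.observe();T=tool_T(s); print(s['time'],s['tool_pos'],s['contact_force'],np.arctan2(-T[1,2],-T[0,2]),s['opening'])
print(T[:3,:3].T@(np.array([.5092,.1764,.06])-T[:3,3])/.4)
cv2.imwrite('pics/w5.png',cv2.convertScaleAbs(im[:,:,::-1],alpha=1.3))
```

```text
6.05 [0.50990526 0.17727412 0.08150467] [ 0.5562268  -0.06250105 -3.78265364] -0.09081407434130118 0.018585580203094754
[0.05375863 0.00235202 0.00163649]
```

View pics/w5.png

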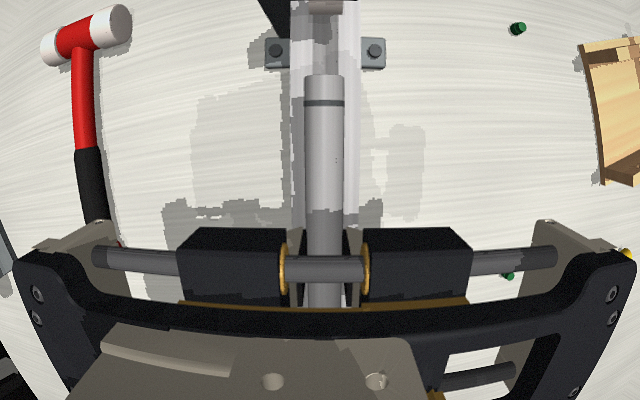

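Request:
{"name": "move_arm", "arguments": {"increments": [[0.02, 0.001, 0.001, 0], [0.04, 0.001, 0.001, 0], [0.058, 0.001, 0.001, 0], [0.06, 0.001, 0.001, 0]]}}

```text
time: 6.55
tool_pos: [0.5082, 0.177, 0.0559]
tool_rot: [0.346, 1.569, -2.886]
contact_force: [-0.2, -0.0, -2.7]
opening: 0.0194
```

Request:
{"name": "move_arm", "arguments": {"increments": [[0.004, 0, 0, 0], [0.006, 0, 0, 0]]}}

```text
time: 6.8
tool_pos: [0.5088, 0.1771, 0.0544]
tool_rot: [-3.04, 1.57, 0.011]
contact_force: [0.5, 0.4, -3.4]
opening: 0.0191
```

Request:
{"name": "move_arm", "arguments": {"increments": [[0.002, 0, 0, 0], [0.005, 0, 0, 0]]}}

```text
time: 7.05
tool_pos: [0.5088, 0.1771, 0.0523]
tool_rot: [3.009, 1.57, -0.222]
contact_force: [0.1, -0.5, -2.9]
opening: 0.019
```

Request:
{"name": "move_arm", "arguments": {"increments": [[0.002, 0, 0, 0], [0.005, 0, 0, 0]]}}

```text
time: 7.3
tool_pos: [0.5087, 0.1771, 0.0503]
tool_rot: [2.716, 1.571, -0.516]
contact_force: [-0.7, -0.5, -3.1]
opening: 0.0187
```

Request:
{"name": "move_arm", "arguments": {"increments": [[0.002, 0, 0, 0], [0.003, 0, 0, 0]]}}

```text
time: 7.55
tool_pos: [0.5087, 0.1769, 0.0495]
tool_rot: [2.449, 1.57, -0.783]
contact_force: [-1.7, -1.4, 3.5]
opening: 0.019
```

Request:
{"name": "move_arm", "arguments": {"increments": [[0.001, 0, 0, 0], [0.002, 0, 0, 0]]}}

```text
time: 7.8
tool_pos: [0.5088, 0.1768, 0.0492]
tool_rot: [2.612, 1.57, -0.62]
contact_force: [-3.6, -3.1, 10.3]
opening: 0.0189
```

Request:
{"name": "move_arm", "arguments": {"increments": [[-0.001, 0, 0, 0], [-0.001, 0, 0, 0], [-0.001, 0, 0, 0], [-0.001, 0, 0, 0]], "gripper": 0.65}}

```text
time: 8.3
tool_pos: [0.5087, 0.1771, 0.0486]
tool_rot: [1.335, 1.571, -1.897]
contact_force: [-0.1, -0.5, 0.9]
opening: 0.0322
```

Request:
{"name": "move_arm", "arguments": {"increments": [[-0.04, 0, 0, 0], [-0.12, 0, 0, 0], [-0.22, 0, 0, 0], [-0.3, 0, 0, 0], [-0.3, 0, 0, 0]]}}

```text
time: 8.93
tool_pos: [0.5104, 0.1775, 0.1724]
tool_rot: [-2.865, 1.564, 0.186]
contact_force: [0.3, -0.4, 0.9]
opening: 0.032
```

Run:
```python
from h import *
im=robot.read_camera('wrist')
im=robot.read_camera('wrist')
s=robot.observe();T=tool_T(s); print(s['time'],s['tool_pos'],s['contact_force'],np.arctan2(-T[1,2],-T[0,2]),s['opening'])
np.save('T6.npy',T)
cv2.imwrite('pics/w6.png',cv2.convertScaleAbs(im[:,:,::-1],alpha=1.3))
im=cv2.imread('pics/w6.png')
cv2.imwrite("pics/w6c.png",cv2.resize(im[0:230,255:395],None,fx=2.6,fy=2.6,interpolation=cv2.INTER_CUBIC))
```

```text
9.025 [0.50851853 0.17708136 0.16914716] [-0.0971647  -0.60484309  0.36363128] -0.09035208522700502 0.03193383642113033
```

View pics/w6.png

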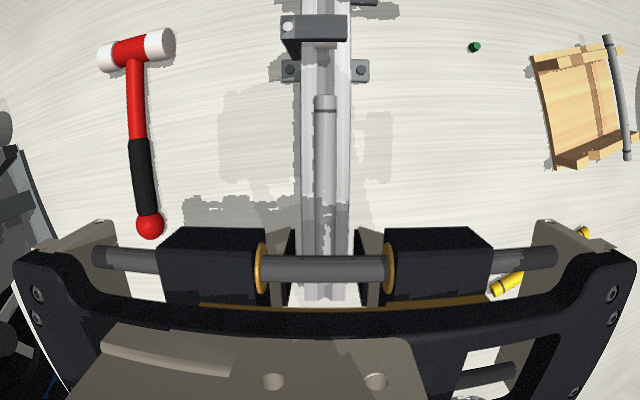

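View pics/w6c.png

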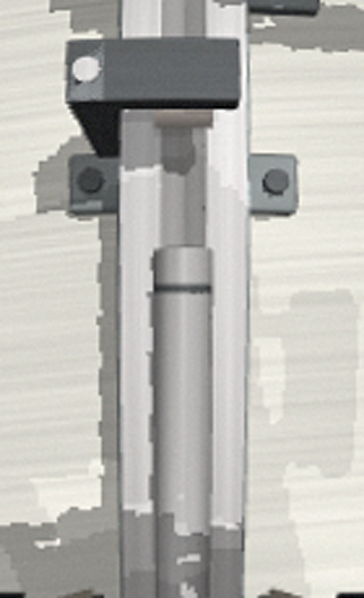

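Run:
```python
from h import *
T=np.load('T6.npy')
f=lambda p,z:onz('wrist',crop2px(p,(255,0),2.6),z,T)
u=np.array([np.cos(-.0911),np.sin(-.0911),0]); n=np.array([-u[1],u[0],0])
fe=f((182,247),.061); print('front end',fe)
o=np.array([.569,.1709,0])
for p,z in (((182,247),.061),((183,285),.061),((183,500),.061),((155,40),.098),((155,102),.098),((183,112),.0595)): 
  w=f(p,z); print(p,w.round(4),((w-o)@u).round(4),((w-o)@n).round(4))
for p in ((153,300),(213,300),(152,500),(214,500),(120,500),(247,500),(120,300),(247,300)):
  w=f(p,.045 if p[0] in(120,247) else .053); print(p,((w-o)@n).round(4))
# rear end expected
r=fe-.18*u; print('rear',r)
print('rear px',proj('wrist',[r[0],r[1],.061],T))
# push start: TCP pose behind rear
```

```text
front end [0.59705336 0.16869863 0.061     ]
(182, 247) [0.5971 0.1687 0.061 ] 0.0281 0.0004
(183, 285) [0.5844 0.1695 0.061 ] 0.0155 0.0
(183, 500) [0.5122 0.176  0.061 ] -0.0571 -0.0001
(155, 40) [0.6568 0.1711 0.098 ] 0.0874 0.0082
(155, 102) [0.6375 0.1728 0.098 ] 0.0681 0.0081
(183, 112) [0.6433 0.1642 0.0595] 0.0746 0.0001
(153, 300) 0.0101
(213, 300) -0.0102
(152, 500) 0.0108
(214, 500) -0.0111
(120, 500) 0.0227
(247, 500) -0.0234
(120, 300) 0.0219
(247, 300) -0.0223
rear [0.41779977 0.18507396 0.061     ]
rear px (np.float64(324.3731116840516), np.float64(285.06194275135545))
```

The shaft sits in the groove, with its front end at bed x≈+28 mm, lateral error within 0.5 mm, and centre at about -62 mm. I'll shut the fingers and go behind its rear end, which should be near (0.418, 0.185).

Run:
```python
from h import *
s=robot.observe();T=tool_T(s)
print(T[:3,:3].T@(np.array([.3927,.187,.10])-T[:3,3])/.4)
```

```text
[0.1726832  0.0014485  0.29071237]
```

Request:
{"name": "move_arm", "arguments": {"increments": [[0, 0, 0.1, 0], [0.02, 0, 0.2, 0], [0.08, 0.001, 0.28, 0], [0.15, 0.001, 0.29, 0], [0.17, 0.001, 0.29, 0]], "gripper": 1, "squeeze": 20}}

```text
time: 9.65
tool_pos: [0.3913, 0.1868, 0.099]
tool_rot: [0.375, 1.566, -2.856]
contact_force: [-1.1, 0.1, 0.7]
opening: 0.0002
```

Run:
```python
from h import *
im=robot.read_camera('wrist')
im=robot.read_camera('wrist')
s=robot.observe();T=tool_T(s); print(s['time'],s['tool_pos'],s['contact_force'],np.arctan2(-T[1,2],-T[0,2]),s['opening'])
print(T[:3,:3].T@(np.array([.3927,.187,.048])-T[:3,3])/.4)
cv2.imwrite('pics/w7.png',cv2.convertScaleAbs(im[:,:,::-1],alpha=1.3))
```

```text
9.75 [0.39287038 0.18696265 0.09989487] [-0.34518745  0.18257751 -0.03852937] -0.09051810457568069 0.00032721655158821273
[ 0.12973769 -0.00016916  0.00016482]
```

View pics/w7.png

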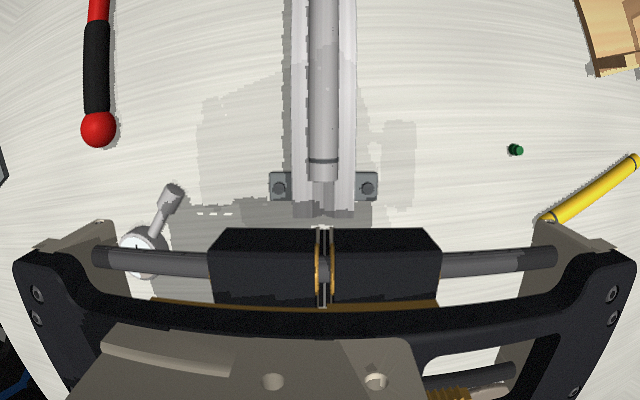

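Run:
```python
from h import *
s=robot.observe();T=tool_T(s)
u=np.array([np.cos(-.0911),np.sin(-.0911),0]);o=np.array([.569,.1709,0])
for z in(.045,.051,.061): w=onz('wrist',(323,182),z,T);print(w.round(4),((w-o)@u).round(4))
w=onz('wrist',(323,216),.045,T);print('bed end',((w-o)@u))
print('TCP',(s['tool_pos']-o)@u)
```

```text
[0.4166 0.1857 0.045 ] -0.1531
[0.4179 0.1855 0.051 ] -0.1518
[0.42   0.1853 0.061 ] -0.1497
bed end -0.17827029095342242
TCP -0.1768605391048726
```

Request:
{"name": "move_arm", "arguments": {"increments": [[0.04, 0, 0, 0], [0.08, 0, 0, 0], [0.115, 0, 0, 0], [0.126, 0, 0, 0], [0.126, 0, 0, 0]]}}

```text
time: 10.38
tool_pos: [0.3937, 0.1872, 0.0506]
tool_rot: [-2.976, 1.57, 0.075]
contact_force: [1.5, -1.2, 0.0]
opening: 0.0004
```

Request:
{"name": "move_arm", "arguments": {"increments": [[0.003, 0, -0.01, 0], [0.004, 0, -0.02, 0], [0.004, 0, -0.03, 0], [0.004, 0, -0.035, 0], [0.004, 0, -0.04, 0]]}}

```text
time: 11.0
tool_pos: [0.4085, 0.1857, 0.0486]
tool_rot: [0.192, 1.569, -3.04]
contact_force: [-3.5, 1.1, 2.3]
opening: 0.0004
```

Request:
{"name": "move_arm", "arguments": {"increments": [[0, 0, -0.005, 0], [0, 0, -0.01, 0], [0, 0, -0.015, 0], [0, 0, -0.02, 0], [0, 0, -0.025, 0]]}}

```text
time: 11.62
tool_pos: [0.4192, 0.1847, 0.0486]
tool_rot: [1.519, 1.571, -1.712]
contact_force: [-2.8, 0.3, -0.6]
opening: 0.0008
```

Request:
{"name": "move_arm", "arguments": {"increments": [[0, 0, -0.01, 0], [0, 0, -0.02, 0], [0, 0, -0.03, 0], [0, 0, -0.04, 0], [0, 0, -0.05, 0]]}}

```text
time: 12.25
tool_pos: [0.4392, 0.1829, 0.0486]
tool_rot: [1.067, 1.571, -2.165]
contact_force: [-1.7, -1.3, -0.0]
opening: 0.0
```

Request:
{"name": "move_arm", "arguments": {"increments": [[0, 0, -0.005, 0], [0, 0, -0.01, 0], [0, 0, -0.015, 0], [0, 0, -0.02, 0], [0, 0, -0.02, 0]]}}

```text
time: 12.88
tool_pos: [0.4473, 0.1823, 0.0487]
tool_rot: [-2.892, 1.57, 0.159]
contact_force: [-1.9, -0.6, -0.5]
opening: 0.0003
```

Run:
```python
from h import *
im=robot.read_camera('wrist')
s=robot.observe();T=tool_T(s); print(s['time'],s['tool_pos'],s['contact_force'],np.arctan2(-T[1,2],-T[0,2]),s['opening'])
u=np.array([np.cos(-.0911),np.sin(-.0911),0]);o=np.array([.569,.1709,0]);n=np.array([-u[1],u[0],0])
print('bed x,y',(s['tool_pos']-o)@u,(s['tool_pos']-o)@n)
np.save('T8.npy',T)
cv2.imwrite('pics/w8.png',cv2.convertScaleAbs(im[:,:,::-1],alpha=1.3))
```

```text
12.925 [0.44732619 0.18237246 0.04875716] [-0.36365732 -0.17482541 -0.00401141] -0.09046872115882942 0.000259002672347603
bed x,y -0.12221295937022797 0.00035573152926163715
```

View pics/w8.png

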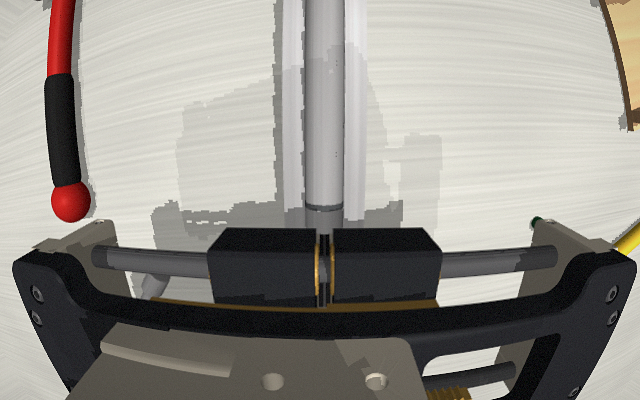

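Run:
```python
import cv2
im=cv2.imread("pics/w1.png"); im=cv2.convertScaleAbs(im,alpha=1.4)
cv2.imwrite("pics/w1p.png",cv2.resize(im[0:80,95:185],None,fx=7,fy=7,interpolation=cv2.INTER_CUBIC))
```

Request:
{"name": "move_arm", "arguments": {"increments": [[0, 0, -0.004, 0], [0, 0, -0.008, 0], [0, 0, -0.012, 0], [0, 0, -0.015, 0]]}}

```text
time: 13.42
tool_pos: [0.4529, 0.1818, 0.0487]
tool_rot: [-2.225, 1.571, 0.826]
contact_force: [-3.8, 0.6, 1.6]
opening: 0.0002
```

View pics/w1p.png

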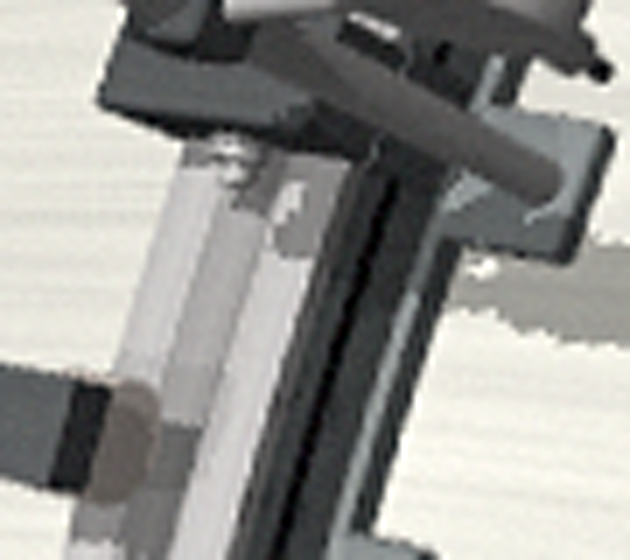

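Run:
```python
from h import *
T=tool_T(dict(tool_pos=np.array([.5598388,-.1447245,.2499269]),tool_rot=np.zeros(3)))
T[:3,:3]=[[-6.74553144e-04,2.40080070e-01,-9.70752855e-01],[7.85377059e-04,-9.70752649e-01,-2.40080565e-01],[-9.99999464e-01,-9.24354122e-04,4.66270872e-04]]
u=np.array([np.cos(-.0911),np.sin(-.0911),0]);o=np.array([.569,.1709,0]);n=np.array([-u[1],u[0],0])
for p in((238,172),(232,188),(240,160),(225,150)):
  w=onz('wrist',crop2px(p,(95,0),7),.051,T); print(p,w.round(4),((w-o)@u).round(4),((w-o)@n).round(4))
w=onz('wrist',crop2px((120,110),(95,0),7),.072,T);print('saddle top edge',((w-o)@u).round(4),((w-o)@n).round(4))
for x in (.112,.118,.124,.130,.136):
  q=o+u*x+[0,0,.051]; print(x,(np.array(proj('wrist',q,T))-[95,0])*7)
```

```text
(238, 172) [0.7043 0.1593 0.051 ] 0.1358 0.0007
(232, 188) [0.701  0.1597 0.051 ] 0.1324 0.0008
(240, 160) [0.7067 0.1596 0.051 ] 0.1382 0.0013
(225, 150) [0.7087 0.1642 0.051 ] 0.1397 0.0061
saddle top edge 0.1416 0.0191
0.112 [198.97113789 285.47290368]
0.118 [208.46695364 255.98521551]
0.124 [218.14282437 226.6027831 ]
0.13 [227.99485302 197.33594073]
0.136 [238.01894313 168.19482904]
```

The pin face looks to be at bed x≈0.133–0.136, so contact should come with the TCP near bed x = -0.055, world x≈0.514. Now I push slowly under the shoe.

Request:
{"name": "move_arm", "arguments": {"increments": [[0, 0, -0.003, 0], [0, 0, -0.006, 0], [0, 0, -0.009, 0], [0, 0, -0.012, 0], [0, 0, -0.015, 0]]}}

```text
time: 14.05
tool_pos: [0.4549, 0.1815, 0.0485]
tool_rot: [0.124, 1.563, -3.108]
contact_force: [-15.8, 4.7, 13.9]
opening: 0.0002
```

Request:
{"name": "move_arm", "arguments": {"increments": [[0, 0, -0.003, 0], [0, 0, -0.006, 0], [0, 0, -0.009, 0], [0, 0, -0.012, 0], [0, 0, -0.015, 0]]}}

```text
time: 14.68
tool_pos: [0.4618, 0.1809, 0.0486]
tool_rot: [0.135, 1.565, -3.097]
contact_force: [-13.2, 3.5, 11.1]
opening: 0.0002
```

Request:
{"name": "move_arm", "arguments": {"increments": [[0, 0, -0.004, 0], [0, 0, -0.008, 0], [0, 0, -0.012, 0], [0, 0, -0.016, 0], [0, 0, -0.02, 0]]}}

```text
time: 15.3
tool_pos: [0.4698, 0.1802, 0.0486]
tool_rot: [0.137, 1.565, -3.094]
contact_force: [-12.4, 2.2, 10.9]
opening: 0.0003
```

Run:
```python
from h import *
for i in range(3):
  s=robot.observe();T=tool_T(s); print(s['time'],s['tool_pos'],s['contact_force'],s['torque'])
  im=robot.read_camera('wrist')
cv2.imwrite('pics/w9.png',cv2.convertScaleAbs(im[:,:,::-1],alpha=1.3))
im=robot.read_camera('scene'); cv2.imwrite('pics/s9.png',cv2.resize(im[120:300,300:450,::-1],None,fx=4,fy=3.3))
```

```text
15.3 [0.46979038 0.1801706  0.0485933 ] [-12.378359     2.22169921  10.93594921] [0.45660514 2.11719852 0.01220911]
15.35 [0.47017944 0.18014306 0.04863632] [-10.50599183   1.60528048   7.37709167] [ 0.40223574  1.85363229 -0.04962457]
15.4 [0.4702173  0.18013268 0.04860195] [-11.39564751   2.20899795   9.48679234] [0.47718882 1.8037894  0.07498403]
```

View pics/w9.png

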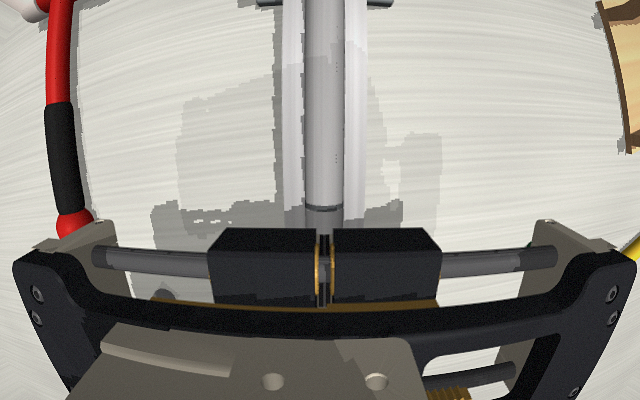

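View pics/s9.png

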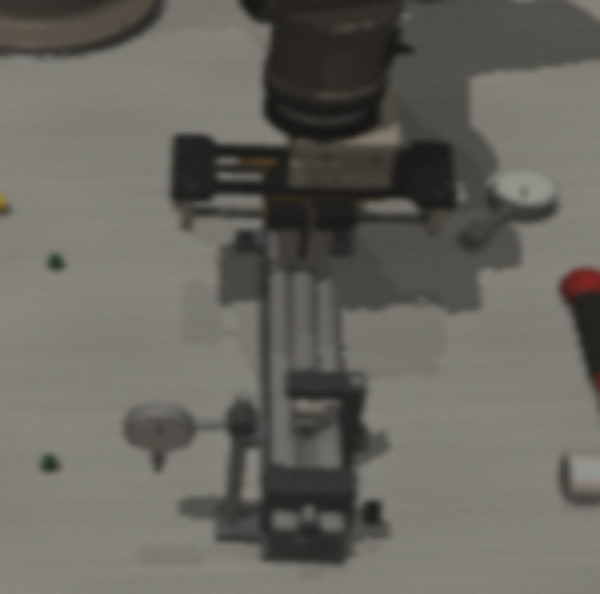

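Request:
{"name": "move_arm", "arguments": {"increments": [[-0.001, 0, -0.005, 0], [-0.002, 0, -0.01, 0], [-0.003, 0, -0.015, 0], [-0.003, 0, -0.02, 0], [-0.003, 0, -0.025, 0]]}}

```text
time: 16.12
tool_pos: [0.4811, 0.1789, 0.049]
tool_rot: [0.254, 1.567, -2.978]
contact_force: [-4.4, 1.3, -1.1]
opening: 0.0007
```

Request:
{"name": "move_arm", "arguments": {"increments": [[0, 0, -0.005, 0], [0, 0, -0.01, 0], [0, 0, -0.015, 0], [0, 0, -0.02, 0], [0, 0, -0.025, 0]]}}

```text
time: 16.75
tool_pos: [0.4911, 0.178, 0.049]
tool_rot: [0.238, 1.567, -2.994]
contact_force: [-5.7, -0.0, -1.7]
opening: 0.0003
```

Raising the tool slightly removed the vertical load, and drag is now about 5 N. Arm compliance is roughly 3 N/mm, so I'll use 1 mm rows and then go finer.

Request:
{"name": "move_arm", "arguments": {"increments": [[0, 0, -0.003, 0], [0, 0, -0.006, 0], [0, 0, -0.009, 0], [0, 0, -0.012, 0], [0, 0, -0.015, 0]]}}

```text
time: 17.38
tool_pos: [0.4971, 0.1775, 0.049]
tool_rot: [0.236, 1.567, -2.996]
contact_force: [-5.1, 0.2, -1.3]
opening: 0.0005
```

Request:
{"name": "move_arm", "arguments": {"increments": [[0, 0, -0.003, 0], [0, 0, -0.006, 0], [0, 0, -0.009, 0], [0, 0, -0.012, 0], [0, 0, -0.015, 0]]}}

```text
time: 18.0
tool_pos: [0.503, 0.1769, 0.049]
tool_rot: [0.228, 1.567, -3.004]
contact_force: [-5.6, 0.5, -1.7]
opening: 0.0003
```

Request:
{"name": "move_arm", "arguments": {"increments": [[0, 0, -0.0025, 0], [0, 0, -0.005, 0], [0, 0, -0.0075, 0]]}}

```text
time: 18.38
tool_pos: [0.506, 0.1767, 0.0489]
tool_rot: [0.231, 1.567, -3.001]
contact_force: [-5.6, 0.7, -1.4]
opening: 0.0007
```

Request:
{"name": "move_arm", "arguments": {"increments": [[0, 0, -0.0015, 0], [0, 0, -0.003, 0], [0, 0, -0.0045, 0], [0, 0, -0.006, 0]]}}

```text
time: 18.88
tool_pos: [0.5084, 0.1765, 0.0489]
tool_rot: [0.236, 1.567, -2.996]
contact_force: [-5.2, 1.3, -2.1]
opening: 0.0006
```

Request:
{"name": "move_arm", "arguments": {"increments": [[0, 0, -0.0015, 0], [0, 0, -0.003, 0], [0, 0, -0.0045, 0]]}}

```text
time: 19.25
tool_pos: [0.5102, 0.1763, 0.0489]
tool_rot: [0.234, 1.567, -2.998]
contact_force: [-5.7, 0.8, -1.2]
opening: 0.0004
```

Request:
{"name": "move_arm", "arguments": {"increments": [[0, 0, -0.0015, 0], [0, 0, -0.003, 0], [0, 0, -0.0045, 0]]}}

```text
time: 19.62
tool_pos: [0.5114, 0.1762, 0.0488]
tool_rot: [0.197, 1.565, -3.035]
contact_force: [-8.2, 1.9, -0.0]
opening: 0.0002
```

Force rose from about 5.5 N to 8.2 N and travel lagged the command, so it is touching the pin. Now very small steps.

Request:
{"name": "move_arm", "arguments": {"increments": [[0, 0, -0.0005, 0], [0, 0, -0.001, 0]]}}

```text
time: 19.88
tool_pos: [0.5114, 0.1762, 0.0488]
tool_rot: [0.187, 1.565, -3.045]
contact_force: [-8.8, 1.6, 1.0]
opening: 0.0007
```

Run:
```python
from h import *
F=[]
for i in range(5):
  s=robot.observe(); F.append(np.r_[s['tool_pos'],s['contact_force']]); robot.read_camera('wrist')
print(np.array(F).round(4)); print(np.mean(F,0).round(4),s['time'])
```

```text
[[ 0.5114  0.1762  0.0488 -8.7517  1.621   0.955 ]
 [ 0.5114  0.1762  0.0489 -8.9294  1.0399  0.4242]
 [ 0.5114  0.1762  0.0488 -7.7208  1.4244  0.278 ]
 [ 0.5114  0.1762  0.0489 -8.8862  1.3712  1.8957]
 [ 0.5114  0.1762  0.0488 -8.0915  1.5746 -0.3727]]
[ 0.5114  0.1762  0.0488 -8.4759  1.4062  0.636 ] 20.075
```

Request:
{"name": "move_arm", "arguments": {"increments": [[0, 0, -0.001, 0], [0, 0, -0.0017, 0], [0, 0, -0.0017, 0]]}}

```text
time: 20.5
tool_pos: [0.5114, 0.1762, 0.0488]
tool_rot: [0.169, 1.563, -3.062]
contact_force: [-10.0, 2.2, 2.2]
opening: 0.0003
```

Run:
```python
from h import *
F=[]
for i in range(5):
  s=robot.observe(); F.append(np.r_[s['tool_pos'],s['contact_force']]); im=robot.read_camera('wrist')
print(np.array(F).round(4)); print(np.mean(F,0).round(4),s['time'])
im=robot.read_camera('top');cv2.imwrite('pics/t10.png',cv2.resize(im[130:275,215:325,::-1],None,fx=4,fy=4,interpolation=cv2.INTER_CUBIC))
```

```text
[[  0.5114   0.1762   0.0488 -10.0175   2.173    2.1625]
 [  0.5115   0.1762   0.0488  -9.5985   1.4336   1.2686]
 [  0.5115   0.1762   0.0488 -10.1832   3.0263   2.8904]
 [  0.5114   0.1762   0.0488  -9.8348   2.5145   2.4836]
 [  0.5115   0.1762   0.0488  -9.888    1.7341   2.2064]]
[ 0.5114  0.1762  0.0488 -9.9044  2.1763  2.2023] 20.7
```

View pics/t10.png

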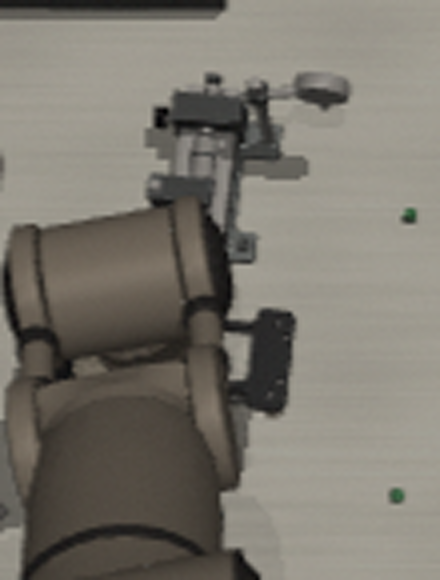

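Request:
{"name": "move_arm", "arguments": {"increments": [[0, 0, -0.001, 0], [0, 0, -0.001, 0], [0, 0, -0.001, 0]]}}

```text
time: 21.18
tool_pos: [0.5114, 0.1763, 0.0488]
tool_rot: [0.167, 1.563, -3.065]
contact_force: [-11.6, 2.1, 1.7]
opening: 0.0003
```

Run:
```python
from h import *
F=[]
for i in range(4):
  s=robot.observe(); F.append(np.r_[s['tool_pos'],s['contact_force']]); im=robot.read_camera('wrist')
print(np.mean(F,0).round(4),s['time'])
```

```text
[  0.5115   0.1763   0.0488 -11.2615   1.7527   2.6303] 21.325
```

Axial force is about 11.4 N against 5.6 N of drag, so roughly 5.8 N is on the pin and the position is not moving. Now I back off straight, then go up.

Request:
{"name": "move_arm", "arguments": {"increments": [[0, 0, 0.003, 0], [0, 0, 0.008, 0], [0, 0, 0.02, 0], [0, 0, 0.045, 0], [0, 0, 0.07, 0]]}}

```text
time: 22.0
tool_pos: [0.4868, 0.1786, 0.0501]
tool_rot: [-3.055, 1.57, -0.004]
contact_force: [-0.2, 0.8, 0.3]
opening: 0.0003
```

Request:
{"name": "move_arm", "arguments": {"increments": [[-0.08, 0, 0, 0], [-0.2, 0, 0, 0], [-0.33, 0, 0, 0], [-0.35, 0, 0, 0], [-0.35, 0, 0, 0]]}}

```text
time: 22.62
tool_pos: [0.4869, 0.1787, 0.19]
tool_rot: [-2.971, 1.57, 0.081]
contact_force: [0.5, -0.1, -0.9]
opening: 0.0007
```

Run:
```python
from h import *
im=robot.read_camera('wrist');im=robot.read_camera('wrist')
s=robot.observe();T=tool_T(s); print(s['time'],s['tool_pos'],s['contact_force']);np.save('T11.npy',T)
cv2.imwrite('pics/w11.png',cv2.convertScaleAbs(im[:,:,::-1],alpha=1.3))
im=robot.read_camera('top');cv2.imwrite('pics/t11.png',cv2.resize(im[130:275,215:325,::-1],None,fx=4,fy=4,interpolation=cv2.INTER_CUBIC))
```

```text
22.725 [0.48617727 0.17842996 0.18840765] [ 0.35774999  0.2405731  -0.64268227]
```

View pics/w11.png

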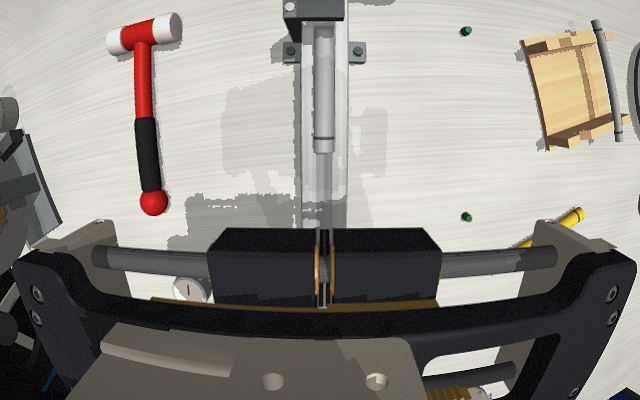

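View pics/t11.png

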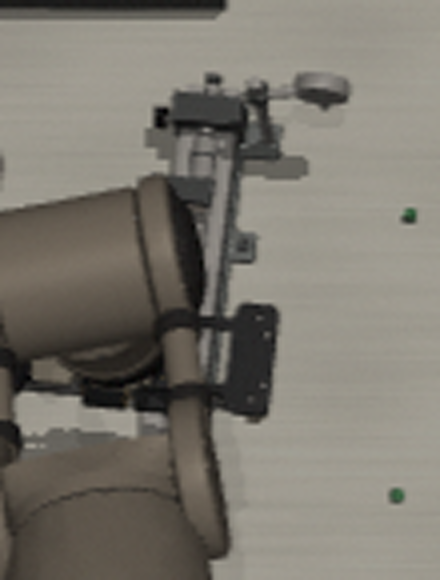

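The shaft stayed in place with its rear end at (324,153). I'll check the pin end from above at a safe height.

Request:
{"name": "move_arm", "arguments": {"increments": [[-0.05, 0, -0.08, 0], [-0.06, 0, -0.18, 0], [-0.06, 0, -0.25, 0], [-0.06, 0, -0.25, 0], [-0.06, 0, -0.25, 0]]}}

```text
time: 23.4
tool_pos: [0.5857, 0.1696, 0.2125]
tool_rot: [0.236, 1.568, -2.996]
contact_force: [-0.0, -0.1, -0.3]
opening: 0.0001
```

Run:
```python
from h import *
im=robot.read_camera('wrist');im=robot.read_camera('wrist')
s=robot.observe();T=tool_T(s); print(s['time'],s['tool_pos'],s['contact_force']);np.save('T12.npy',T)
cv2.imwrite('pics/w12.png',cv2.convertScaleAbs(im[:,:,::-1],alpha=1.3))
im=cv2.imread('pics/w12.png')
cv2.imwrite("pics/w12c.png",cv2.resize(im[0:230,265:385],None,fx=2.6*1,fy=2.6,interpolation=cv2.INTER_CUBIC))
cv2.imwrite("pics/w12d.png",cv2.resize(im[10:85,280:370],None,fx=7,fy=7,interpolation=cv2.INTER_CUBIC))
```

```text
23.5 [0.58576805 0.16980637 0.21347358] [-0.53972095  0.56680042  0.54924804]
```

View pics/w12.png

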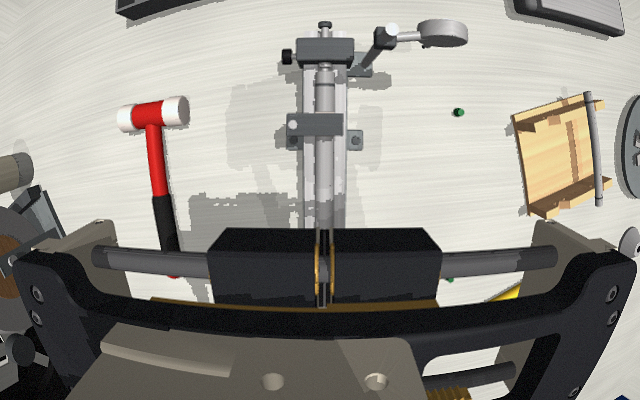

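View pics/w12d.png

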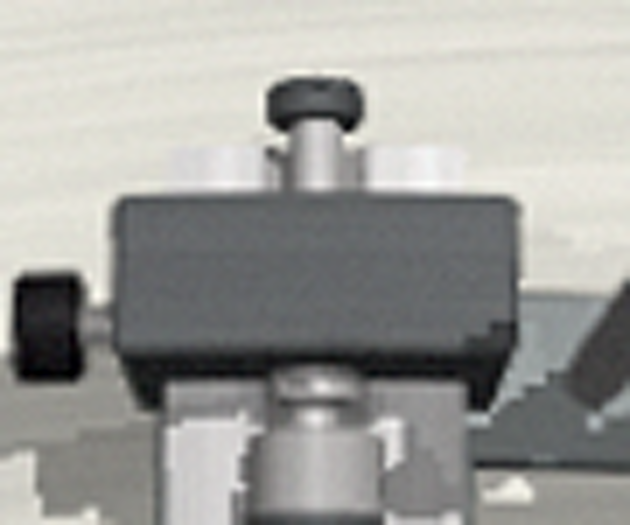

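Run:
```python
from h import *
T=np.load('T12.npy')
u=np.array([np.cos(-.0911),np.sin(-.0911),0]);o=np.array([.569,.1709,0]);n=np.array([-u[1],u[0],0])
for nm,p,z in (('front top',(316,430),.061),('saddle bottom front edge',(150,405),.045),('saddle top front edge',(300,350),.072),('collar front',(315,403),.056),('collar back',(315,372),.056),('ring far',(316,512),.061)):
  w=onz('wrist',crop2px(p,(280,10),7),z,T); print(nm,((w-o)@u).round(4),((w-o)@n).round(4))
im=cv2.imread('pics/w12.png')
cv2.imwrite("pics/w12e.png",cv2.resize(im[55:90,310:345],None,fx=16,fy=16,interpolation=cv2.INTER_CUBIC))
```

```text
front top 0.1329 0.0
saddle bottom front edge 0.1394 0.0247
saddle top front edge 0.1426 0.0023
collar front 0.1377 0.0002
collar back 0.1424 0.0002
ring far 0.1209 0.0
```

View pics/w12e.png

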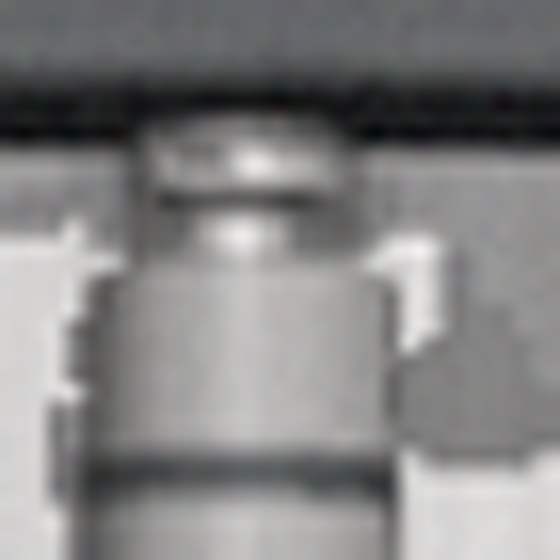

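The front end is at bed x≈0.133, the pin runs straight into it with no visible gap, and the arm is clear of everything. Handing in.

Run:
```python
from h import *
print(robot.observe()['contact_force']); print(robot.hand_in()); print(robot.observe()['time'])
```

```text
[-0.53972095  0.56680042  0.54924804]
the job is handed in; nothing more can be done
None
the job is handed in; nothing more can be done
```

The thick shaft is lying in the V-groove, up against the stop pin. I handed the job in after about 23.5 s, with the arm clear of everything; no verdict was reported.

- **Moves:** I took the shaft from the rack, lowered it into the groove until it just touched, and released it with its centre at bed x ≈ -62 mm. I then pushed its rear end with the closed fingers, under the shoe and on to the pin.
- **Force on the pin:** sliding drag under the shoe settled at about 5.6 N. The shaft stopped dead and the axial force rose to about 11.4 N, so roughly 5.8 N was on the pin.
- **Brief extra drag:** the push read about 16 N along the groove and 14 N upward while going under the shoe. This was well short of the pin and dropped once I raised the tool slightly.
- **Final checks:** from above, the shaft was seated, centred to within about 0.5 mm, and its end met the pin with no visible gap.
- **Disagreement:** the camera put the front end at 133 mm, the tool position gave about 131.6 mm, and my first reading of the pin face was 133–136 mm. The first two differ by less than the 2 mm calibration. The early pin reading was a rough one.
- **Bystanders:** none looked disturbed in the wrist views during and after the push. I did not measure their positions again.

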